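# Release the transport lock of a portable balance

## Task

Get the portable balance ready for weighing: push its red transport-lock grip along its slot, away from the robot, all the way to the stop at the green-dot end, and let go of it there. Leave the black range grip beside it where it is set, and do not disturb the soil tin standing next to the balance.

Things in the scene. Friction and masses are not known exactly. Their poses are not given: they have to be found in the camera images.
- lock_slide_grip (a point): grip point of the red transport-lock tab on the deck of the white balance: on the tab's centre line, 10 mm below its top; x axis along the slot towards the green dot, z up. Tab 14 mm along the slot, 22 mm across, top 81.5 mm above the worktop, deck 44 mm; the tab stands on an 18 x 24 mm foot (top 53.5 mm above the worktop). Balance fixed to the bench, turned up to 0.2 rad either way
- lock_slide (a joint): travel of the red tab in m: 0 = locked, at the red-dot end near the robot; 0.050 = released, against the stop at the green-dot end, away from the robot. Starts at 0 to 0.010. Slides with about 2 N of friction, no spring, stays where it is left
- range_slide_grip (a point): the like point on the black range tab: same shape and size, in a parallel slot with white dots 56 mm beside the red one's; which of the two is on the left varies. To be left where it is set. The balance's housing is 112 mm deep, 210 mm wide; a round steel pan (84 mm wide, top 53 mm above the worktop) is at its right end
- sample_tin_mid (a point): centre (half-way up) of the loose round metal tin of soil, 60 mm across and 26 mm high, on the worktop to the right of the balance; to be left alone. Beware: a black fixed microscope, 0.39 m tall, stands left of the balance (within 0.10 m of x = 0.51, y = -0.04); come to the balance over it at 0.45 m or higher, or round its front. A thin upright rod on a black foot plate stands behind the balance

How it is judged:
By the outcome, as a careful person would: the job done as asked, in the order asked, and still so for the second after the job is handed in, with the robot touching nothing.
It also fails if it takes over 38 s, if anything falls off the work surface, if the arm or the gripper's body presses on something with over 40 N, if the wrist force passes 120 N, or if a joint passes its speed limit or range.

## Robot

A 6-joint arm with a two-finger parallel gripper is mounted at the origin on a cart in front of the work surface, level with it; the furniture and walls round the work are solid. World frame = base frame: x ahead of the robot, y to its left, z up, the work surface at z = 0. Lengths are in m, angles in rad, forces in N, time in s.
With the tool pointing down it reaches from about 0.375 to 0.9 m from the base axis. Payload 3.1 kg.
Tool frame: the origin (TCP) lies midway between the tips of the shut fingers; the grasp point (between the pads) lies 19 mm behind it (manip.grasp_offset is the distance from the TCP to the grasp point, in m); z points along the fingers, y is the line along which they close (so a half turn about z gives the same grasp; the last joint's range is limited). The gripper opens to 85 mm and grips with 20 to 120 N. Pads are 22 mm wide; open, the fingers measure 114 mm over their backs; the gripper's body (76 mm by 85 mm) begins 54 mm behind the grasp point. The pads swing forward as they close: fully open they stand 13 mm farther back than shut.
Start: joints at [1.163, 0.527, 1.433, -0, 1.181, -0.178], TCP at [0.142, 0.609, 0.231] pointing down, gripper open.
Joint ranges: [-3.08, 3.08], [-0.75, 2.2], [0.22, 2.44], [-1.43, 4.57], [0, 2.65], [-2.85, 2.85]. Speed limits (rad/s): [2.79, 2.79, 3.14, 3.14, 3.14, 3.14].

## Interface

Orientations are given as a unit quaternion [x, y, z, w].
In Python, from station import sensors, cams, order, manip gives the robot as it stands.
- The arm moves only by the tool move_arm, never from a script. Its argument "targets" is a list of rows, each an object of numbers: "dx", "dy", "dz": the shift along the world's x, y, z normalised to -1 to 1, where 1 is 25 mm; "rx", "ry", "rz": the turn, a rotation vector about the world's x, y, z normalised to -1 to 1, where 1 is 30 degrees. A call has exactly 10 rows; each row shifts and turns the commanded pose from where the row before left it; what a row does not reach is not made up. A row lasts 1/8 s, in which the tool goes at most 62.5 mm and 10.7 degrees, less where a joint would pass 70% of its speed; a pose out of reach is approached as far as the arm can. A call with a number of a shift or a turn outside -1 to 1 is refused whole. A call with a gripper value outside its range is refused whole. "claw" is the opening in per cent of the stroke, from 0 (shut) to 100 (fully open), set as the call begins (left out, the last holds). The fingers move at their own pace and stop on an object; "newtons" is the grip in N (left out, the last holds). Time passes only in rows, so rows that do not move let the fingers close, or fill a call up. It gives the time, the measured TCP pose, the force, the opening and the grip force at its end, in the units of the state.
- sensors.sense(): the state, without advancing time (a new reading comes with each control period).
- cams.snapshot(name): name is "side" or "top"; returns the picture (420x560x3 uint8, red, green, blue); there is no depth.
- cams.camera_model(name): a dict with "fx", "fy", "cx", "cy" (pixels), "distortion" ([k1, k2, p1, p2, k3] as OpenCV has them; the pictures are not rectified), "extrinsics" (4x4, takes a point from world to camera coordinates). Camera axes: x right, y down, z forward; pixel columns grow to the right and rows downward; lengths in m; the calibration is good to about 2 mm. A picture is of the moment at which its call begins. camera_model takes no time and is no camera call.
- order.sign_off(): hands the job in; it is judged then, once.
The state is a dict: "t": time; "q": joint angles; "qd": joint speeds; "tau": joint torques, N m; "tcp_pos": TCP position; "tool_rot": TCP orientation; "force": force on the tool from outside, world axes, zero at the start; "ft_torque": the same for the moment, N m; "finger_gap": opening from 0.0 (shut) to 1.0 (fully open); "gripper_force": force on a finger pad.
Only numpy, scipy, OpenCV 4.12 (cv2) and the standard library are available. Lean on these libraries where they do the work, as an engineer would, in place of code of your own. Each camera call takes 0.05 s, during which the arm holds its last target. There are 200 camera calls.

## Working session

There is one attempt and no reset: what is moved stays moved. The work goes in short steps, Python scripts to look and compute and a tool call to move; the robot and the scene stay as the last step left them, time stands still between calls to the robot, and variables do not carry over. Pictures are saved under pics/ and viewed, at most 10 in all, crops included, and the job is handed in when it is done.

Besides the shell and the picture viewer there is one more tool, called after "Request:" by a JSON object that holds its "method" and its "body", one argument or row to a line. move_arm: Moves the arm, as the interface text tells. Scaled input: -1 to 1 covers 25 mm each way for a shift and 30 degrees each way for a turn. Its arguments: {"type":"object","properties":{"targets":{"type":"array"},"claw":{"type":"number"},"newtons":{"type":"number"}},"required":["targets"]}

```bash
mkdir -p pics; python3 - <<'E'
from station import sensors,cams,manip
import cv2
for n in("side","top"):
    cv2.imwrite(f"pics/{n}0.png",cams.snapshot(n)[:,:,::-1]); m=cams.camera_model(n); print(n,m)
print(sensors.sense(),manip.grasp_offset)
E
```

```text
side {'fx': 520.3840184380329, 'fy': 520.3840184380329, 'cx': 282.4481541975844, 'cy': 211.9544565255158, 'distortion': array([-0.15419634,  0.        ,  0.        ,  0.        ,  0.        ]), 'extrinsics': array([[-0.87070544, -0.49154343, -0.01603417,  0.26690556],
       [-0.17395913,  0.33831353, -0.92481467,  0.27403464],
       [ 0.46001116, -0.80245187, -0.3800799 ,  0.39581025],
       [ 0.        ,  0.        ,  0.        ,  1.        ]])}
top {'fx': 411.35765747375285, 'fy': 411.35765747375285, 'cx': 276.56668109381843, 'cy': 216.24508304398356, 'distortion': array([-0.04075545,  0.        ,  0.        ,  0.        ,  0.        ]), 'extrinsics': array([[-0.02066626, -0.99920178,  0.03418646, -0.34277722],
       [-0.98632611,  0.01478408, -0.16414091,  0.50271211],
       [ 0.16350447, -0.03711118, -0.98584433,  0.85595589],
       [ 0.        ,  0.        ,  0.        ,  1.        ]])}
{'t': 0.1, 'q': array([ 1.16244605e+00,  5.28380059e-01,  1.43378098e+00, -3.64331020e-06,
        1.18143164e+00, -1.78506210e-01]), 'qd': array([-0.00018866, -0.00314797, -0.00448144,  0.00093263, -0.0004459 ,
       -0.00012368]), 'tau': array([-4.66736619e-04, -4.43303132e+01, -1.78587377e+01, -2.21661817e-04,
        3.85208696e-03, -1.56018835e-06]), 'tcp_pos': array([0.14210243, 0.6079575 , 0.23042511]), 'tool_rot': array([ 1.14668491e-01,  9.93403310e-01, -9.57758304e-04, -2.87626987e-04]), 'force': array([ 0.31480608, -0.32915546,  0.73760963]), 'ft_torque': array([0.003206  , 0.0374796 , 0.00039129]), 'gripper_force': 0.0, 'finger_gap': 1.0039576578573912} 0.0187
```

View pics/side0.png

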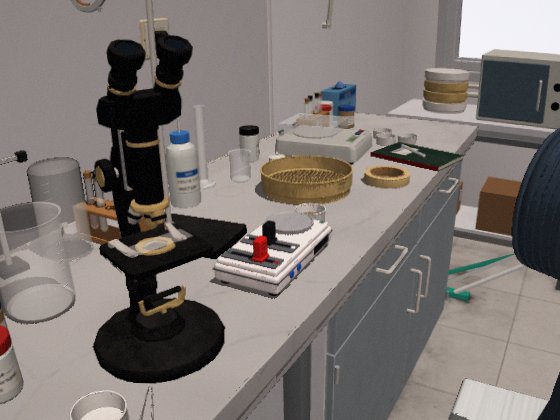

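View pics/top0.png

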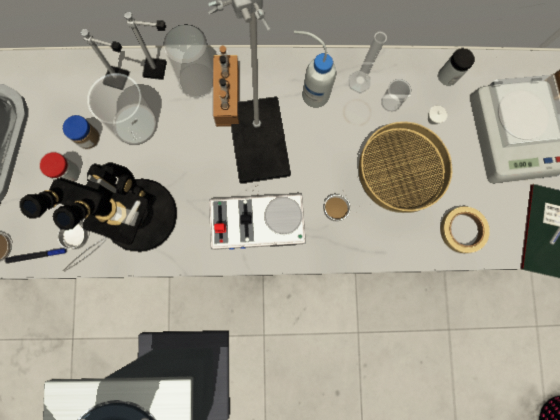

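The side view shows the red tab at about (261,248) and the black one at (269,231). The top view shows them at (219,227) and (246,219), the tin at (336,207) and the rod foot at (260,140). Next I'll look at enlarged crops and measure.

```bash
cat > h.py <<'E'
import numpy as np,cv2
from station import cams
def M(n):
    m=cams.camera_model(n);K=np.array([[m['fx'],0,m['cx']],[0,m['fy'],m['cy']],[0,0,1]]);return K,np.array(m['distortion'],float),m['extrinsics']
def ray(n,uv):
    K,d,E=M(n);p=cv2.undistortPoints(np.array([[uv]],float),K,d)[0,0]
    R=E[:3,:3];v=R.T@np.array([*p,1]);return -R.T@E[:3,3],v/np.linalg.norm(v)
def plane(n,uv,z):
    o,v=ray(n,uv);return o+v*(z-o[2])/v[2]
def tri(a,b):
    o1,v1=ray("top",a);o2,v2=ray("side",b)
    s=np.linalg.lstsq(np.stack([v1,-v2],1),o2-o1,rcond=None)[0];p,q=o1+s[0]*v1,o2+s[1]*v2
    return (p+q)/2,np.linalg.norm(p-q)
def red(im,roi):
    x0,y0,x1,y1=roi;h=cv2.cvtColor(im[y0:y1,x0:x1],cv2.COLOR_RGB2HSV)
    m=(((h[...,0]<8)|(h[...,0]>172))&(h[...,1]>150)&(h[...,2]>90)).astype(np.uint8)
    n,l,s,c=cv2.connectedComponentsWithStats(m)
    return [(s[i]+[x0,y0,0,0,0],c[i]+[x0,y0]) for i in range(1,n) if s[i,4]>2]
E
python3 - <<'E'
from h import *
a=cv2.imread("pics/top0.png");b=cv2.imread("pics/side0.png")
print(red(a[:,:,::-1].copy(),(205,185,310,255)));print(red(b[:,:,::-1].copy(),(205,200,340,300)))
cv2.imwrite("pics/c1.png",cv2.resize(a[185:255,200:350],None,fx=5,fy=5,interpolation=cv2.INTER_CUBIC))
cv2.imwrite("pics/c2.png",cv2.resize(b[200:300,205:340],None,fx=5,fy=5,interpolation=cv2.INTER_CUBIC))
E
```

```text
[(array([214, 223,  12,  10, 103]), array([219.85436893, 227.55339806])), (array([220, 240,   3,   2,   6]), array([221. , 240.5]))]
[(array([252, 236,  17,  27, 336]), array([259.86011905, 248.66666667])), (array([275, 261,   4,   3,   9]), array([276.33333333, 261.88888889]))]
```

View pics/c1.png

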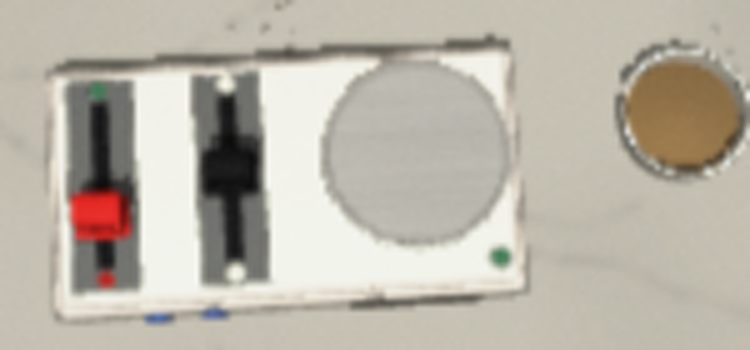

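View pics/c2.png

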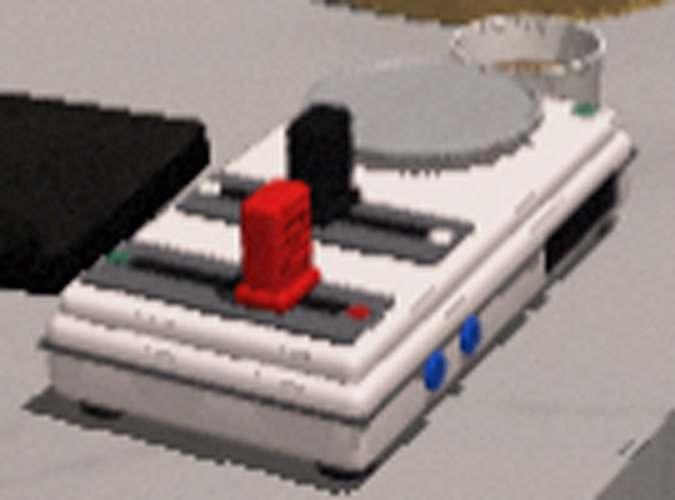

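The crops show the following:
- **Top view:** red slot dots at (219.6,203) green and (221.2,241.2) red, with the red tab top at about (219.6,227).
- **Black tab:** at about (246,218), to the right of the red one.
- **Side view:** dots at (228.4,251.6) green and (276.6,262.6) red, with the red tab top at about (260.5,238.5).

```bash
python3 - <<'E'
from h import *
np.set_printoptions(precision=4,suppress=True)
T=lambda x,y:(x/5+200-.4,y/5+185-.4)
S=lambda x,y:(x/5+205-.4,y/5+200-.4)
for nm,a,b in [("green",T(98,90),S(117,258)),("reddot",T(106,281),S(358,313)),("wfar",T(226,85),S(209,187)),("wnear",T(236,272),S(440,236)),("redtop",T(98,212),S(279,192)),("blacktop",T(228,168),S(320,113)),("tin",T(681,115),S(530,38))]:
    print(nm,*tri(a,b))
for nm,a,z in [("green",T(98,90),.044),("reddot",T(106,281),.044),("redtop",T(98,212),.0815),("blacktop",T(228,168),.0815)]: print(nm,plane("top",a,z))
for nm,a,z in [("green",S(117,258),.044),("reddot",S(358,313),.044),("redtop",S(279,192),.0815),("blacktop",S(320,113),.0815)]: print("side",nm,plane("side",a,z))
for c in [T(50,68),T(508,42),T(525,292),T(62,320)]: print("corner",plane("top",c,.035))
E
```

```text
green [ 0.5291 -0.2259  0.0485] 0.0011671381646258731
reddot [ 0.445  -0.2295  0.0484] 0.0014479708342746687
wfar [ 0.531  -0.2818  0.049 ] 0.0022526268489473636
wnear [ 0.4479 -0.2857  0.0486] 0.0014115516726464139
redtop [ 0.4706 -0.2293  0.0823] 0.0019869053319226957
blacktop [ 0.4886 -0.2837  0.083 ] 0.0026469377162944077
tin [ 0.5173 -0.4864  0.031 ] 0.0006036940229315014
green [ 0.5295 -0.2257  0.044 ]
reddot [ 0.4448 -0.2294  0.044 ]
redtop [ 0.4698 -0.2297  0.0815]
blacktop [ 0.4877 -0.2843  0.0815]
side green [ 0.5351 -0.233   0.044 ]
side reddot [ 0.45   -0.2366  0.044 ]
side redtop [ 0.4726 -0.2306  0.0815]
side blacktop [ 0.4919 -0.2865  0.0815]
corner [ 0.5417 -0.2034  0.035 ]
corner [ 0.5508 -0.4088  0.035 ]
corner [ 0.4377 -0.4129  0.035 ]
corner [ 0.4289 -0.2093  0.035 ]
```

Request:
{"method": "move_arm", "body": {
  "claw": 0,
  "targets": [
    {"dx": 1,"dy": -1,"dz": 1,"rz": 0.05},
    {"dx": 1,"dy": -1,"dz": 1,"rz": 0.05},
    {"dx": 1,"dy": -1,"dz": 1,"rz": 0.05},
    {"dx": 1,"dy": -1,"dz": 1,"rz": 0.05},
    {"dx": 1,"dy": -1,"dz": 1,"rz": 0.05},
    {"dx": 1,"dy": -1,"dz": 1,"rz": 0.05},
    {"dx": 1,"dy": -1,"dz": 1,"rz": 0.05},
    {"dx": 1,"dy": -1,"dz": 1,"rz": 0.05},
    {"dx": 1,"dy": -1,"dz": 1,"rz": 0.05},
    {"dx": 1,"dy": -1,"dz": 1,"rz": 0.05}
  ]
}}

```text
schema error: expected keys dx, dy, dz, rx, ry, rz
```

Request:
{"method": "move_arm", "body": {
  "claw": 0,
  "targets": [
    {"dx": 1,"dy": -1,"dz": 1,"rx": 0,"ry": 0,"rz": 0.05},
    {"dx": 1,"dy": -1,"dz": 1,"rx": 0,"ry": 0,"rz": 0.05},
    {"dx": 1,"dy": -1,"dz": 1,"rx": 0,"ry": 0,"rz": 0.05},
    {"dx": 1,"dy": -1,"dz": 1,"rx": 0,"ry": 0,"rz": 0.05},
    {"dx": 1,"dy": -1,"dz": 1,"rx": 0,"ry": 0,"rz": 0.05},
    {"dx": 1,"dy": -1,"dz": 1,"rx": 0,"ry": 0,"rz": 0.05},
    {"dx": 1,"dy": -1,"dz": 1,"rx": 0,"ry": 0,"rz": 0.05},
    {"dx": 1,"dy": -1,"dz": 1,"rx": 0,"ry": 0,"rz": 0.05},
    {"dx": 1,"dy": -1,"dz": 1,"rx": 0,"ry": 0,"rz": 0.05},
    {"dx": 1,"dy": -1,"dz": 1,"rx": 0,"ry": 0,"rz": 0.05}
  ]
}}

```text
t: 1.35
tcp_pos: [0.3928, 0.3575, 0.4816]
tool_rot: [-0.016, 1.0, -0.0, -0.0]
force: [0.9, 0.5, 0.2]
finger_gap: 0.001
gripper_force: 0.0
```

Request:
{"method": "move_arm", "body": {
  "targets": [
    {"dx": 0.5,"dy": -1,"dz": 0,"rx": 0,"ry": 0,"rz": 0.02},
    {"dx": 0.5,"dy": -1,"dz": 0,"rx": 0,"ry": 0,"rz": 0},
    {"dx": 0.5,"dy": -1,"dz": 0,"rx": 0,"ry": 0,"rz": 0},
    {"dx": 0,"dy": -1,"dz": 0,"rx": 0,"ry": 0,"rz": 0},
    {"dx": 0,"dy": -1,"dz": 0,"rx": 0,"ry": 0,"rz": 0},
    {"dx": 0,"dy": -1,"dz": 0,"rx": 0,"ry": 0,"rz": 0},
    {"dx": 0,"dy": -1,"dz": 0,"rx": 0,"ry": 0,"rz": 0},
    {"dx": 0,"dy": -1,"dz": 0,"rx": 0,"ry": 0,"rz": 0},
    {"dx": 0,"dy": -1,"dz": 0,"rx": 0,"ry": 0,"rz": 0},
    {"dx": 0,"dy": -1,"dz": 0,"rx": 0,"ry": 0,"rz": 0}
  ]
}}

```text
t: 2.6
tcp_pos: [0.4294, 0.1078, 0.4809]
tool_rot: [-0.021, 1.0, -0.0, -0.001]
force: [0.9, -0.2, 0.4]
finger_gap: 0.004
gripper_force: 0.0
```

Request:
{"method": "move_arm", "body": {
  "targets": [
    {"dx": 0,"dy": -1,"dz": 0,"rx": 0,"ry": 0,"rz": 0},
    {"dx": 0,"dy": -1,"dz": 0,"rx": 0,"ry": 0,"rz": 0},
    {"dx": 0,"dy": -1,"dz": 0,"rx": 0,"ry": 0,"rz": 0},
    {"dx": 0,"dy": -1,"dz": 0,"rx": 0,"ry": 0,"rz": 0},
    {"dx": 0,"dy": -1,"dz": 0,"rx": 0,"ry": 0,"rz": 0},
    {"dx": 0,"dy": -1,"dz": 0,"rx": 0,"ry": 0,"rz": 0},
    {"dx": 0,"dy": -1,"dz": 0,"rx": 0,"ry": 0,"rz": 0},
    {"dx": 0,"dy": -1,"dz": 0,"rx": 0,"ry": 0,"rz": 0},
    {"dx": 0,"dy": -1,"dz": 0,"rx": 0,"ry": 0,"rz": 0},
    {"dx": 0,"dy": -1,"dz": 0,"rx": 0,"ry": 0,"rz": 0}
  ]
}}

```text
t: 3.85
tcp_pos: [0.4295, -0.1421, 0.4809]
tool_rot: [-0.021, 1.0, 0.0, -0.0]
force: [0.7, 0.3, -0.3]
finger_gap: -0.0
gripper_force: 0.0
```

Request:
{"method": "move_arm", "body": {
  "targets": [
    {"dx": 0,"dy": -0.88,"dz": 0,"rx": 0,"ry": 0,"rz": 0},
    {"dx": 0,"dy": -0.88,"dz": 0,"rx": 0,"ry": 0,"rz": 0},
    {"dx": 0,"dy": -0.88,"dz": 0,"rx": 0,"ry": 0,"rz": 0},
    {"dx": 0,"dy": -0.88,"dz": 0,"rx": 0,"ry": 0,"rz": 0},
    {"dx": 0,"dy": 0,"dz": -1,"rx": 0,"ry": 0,"rz": 0},
    {"dx": 0,"dy": 0,"dz": -1,"rx": 0,"ry": 0,"rz": 0},
    {"dx": 0,"dy": 0,"dz": -1,"rx": 0,"ry": 0,"rz": 0},
    {"dx": 0,"dy": 0,"dz": -1,"rx": 0,"ry": 0,"rz": 0},
    {"dx": 0,"dy": 0,"dz": -1,"rx": 0,"ry": 0,"rz": 0},
    {"dx": 0,"dy": 0,"dz": -1,"rx": 0,"ry": 0,"rz": 0}
  ]
}}

```text
t: 5.1
tcp_pos: [0.4297, -0.2297, 0.3303]
tool_rot: [-0.021, 1.0, 0.0, -0.0]
force: [-0.9, -0.2, -0.6]
finger_gap: 0.001
gripper_force: 0.0
```

Request:
{"method": "move_arm", "body": {
  "targets": [
    {"dx": 0,"dy": 0,"dz": -1,"rx": 0,"ry": 0,"rz": 0},
    {"dx": 0,"dy": 0,"dz": -1,"rx": 0,"ry": 0,"rz": 0},
    {"dx": 0,"dy": 0,"dz": -1,"rx": 0,"ry": 0,"rz": 0},
    {"dx": 0,"dy": 0,"dz": -1,"rx": 0,"ry": 0,"rz": 0},
    {"dx": 0,"dy": 0,"dz": -1,"rx": 0,"ry": 0,"rz": 0},
    {"dx": 0,"dy": 0,"dz": -1,"rx": 0,"ry": 0,"rz": 0},
    {"dx": 0,"dy": 0,"dz": -1,"rx": 0,"ry": 0,"rz": 0},
    {"dx": 0,"dy": 0,"dz": -1,"rx": 0,"ry": 0,"rz": 0},
    {"dx": 0,"dy": 0,"dz": -0.8,"rx": 0,"ry": 0,"rz": 0},
    {"dx": 0,"dy": 0,"dz": 0,"rx": 0,"ry": 0,"rz": 0}
  ]
}}

```text
t: 6.35
tcp_pos: [0.429, -0.229, 0.1099]
tool_rot: [-0.021, 1.0, 0.001, -0.001]
force: [-0.3, 0.3, 0.3]
finger_gap: -0.001
gripper_force: 0.0
```

```bash
python3 - <<'E'
from h import *
from station import sensors
a=cams.snapshot("side");t=cams.snapshot("top")
c=np.hstack([cv2.resize(a[140:300,205:340],None,fx=3,fy=3),cv2.resize(t[165:275,185:315],None,fx=3,fy=3)[:330].copy() if 0 else cv2.resize(t[155:315,190:320],(390,480))])
cv2.imwrite("pics/s1.png",c[:,:,::-1]);s=sensors.sense();print(s['t'],s['tcp_pos'],s['force'])
E
```

```text
6.45 [ 0.43007984 -0.22982172  0.11148873] [-0.29992981 -0.82886666 -0.18153483]
```

View pics/s1.png

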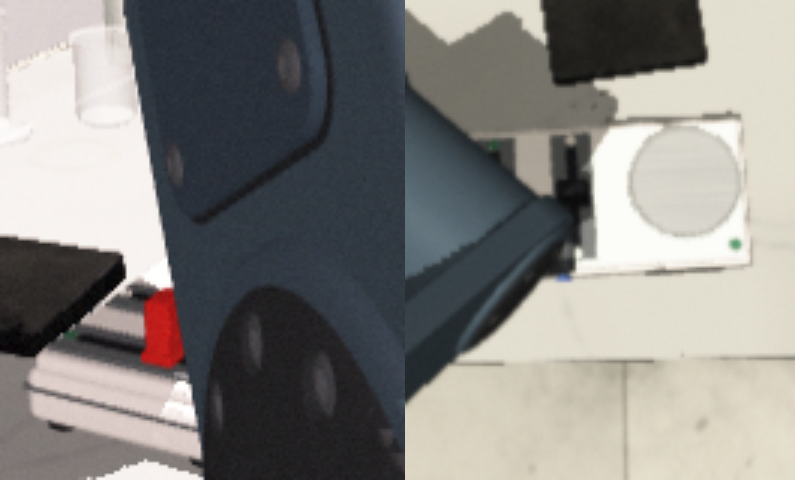

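The forearm hides the gripper. The red tab still shows at about (160,330) in the left crop and is untouched. I'll lower the gripper to tip height 62 mm and start pushing.

Request:
{"method": "move_arm", "body": {
  "targets": [
    {"dx": 0,"dy": 0,"dz": -0.7,"rx": 0,"ry": 0,"rz": 0},
    {"dx": 0,"dy": 0,"dz": -0.7,"rx": 0,"ry": 0,"rz": 0},
    {"dx": 0,"dy": 0,"dz": -0.56,"rx": 0,"ry": 0,"rz": 0},
    {"dx": 0,"dy": 0,"dz": 0,"rx": 0,"ry": 0,"rz": 0},
    {"dx": 0.2,"dy": 0.01,"dz": 0,"rx": 0,"ry": 0,"rz": 0},
    {"dx": 0.2,"dy": 0.01,"dz": 0,"rx": 0,"ry": 0,"rz": 0},
    {"dx": 0.2,"dy": 0.01,"dz": 0,"rx": 0,"ry": 0,"rz": 0},
    {"dx": 0.2,"dy": 0.01,"dz": 0,"rx": 0,"ry": 0,"rz": 0},
    {"dx": 0.2,"dy": 0.01,"dz": 0,"rx": 0,"ry": 0,"rz": 0},
    {"dx": 0.2,"dy": 0.01,"dz": 0,"rx": 0,"ry": 0,"rz": 0}
  ]
}}

```text
t: 7.7
tcp_pos: [0.4596, -0.2278, 0.0623]
tool_rot: [-0.021, 1.0, 0.0, -0.001]
force: [-2.2, -1.9, 1.7]
finger_gap: -0.002
gripper_force: 1.1
```

Request:
{"method": "move_arm", "body": {
  "targets": [
    {"dx": 0.2,"dy": 0.01,"dz": 0,"rx": 0,"ry": 0,"rz": 0},
    {"dx": 0.2,"dy": 0.01,"dz": 0,"rx": 0,"ry": 0,"rz": 0},
    {"dx": 0.2,"dy": 0.01,"dz": 0,"rx": 0,"ry": 0,"rz": 0},
    {"dx": 0.2,"dy": 0.01,"dz": 0,"rx": 0,"ry": 0,"rz": 0},
    {"dx": 0.1,"dy": 0,"dz": 0,"rx": 0,"ry": 0,"rz": 0},
    {"dx": 0.1,"dy": 0.01,"dz": 0,"rx": 0,"ry": 0,"rz": 0},
    {"dx": 0.1,"dy": 0,"dz": 0,"rx": 0,"ry": 0,"rz": 0},
    {"dx": 0.1,"dy": 0,"dz": 0,"rx": 0,"ry": 0,"rz": 0},
    {"dx": 0.04,"dy": 0,"dz": 0,"rx": 0,"ry": 0,"rz": 0},
    {"dx": 0,"dy": 0,"dz": 0,"rx": 0,"ry": 0,"rz": 0}
  ]
}}

```text
t: 8.95
tcp_pos: [0.4909, -0.2265, 0.0623]
tool_rot: [-0.021, 1.0, 0.0, 0.0]
force: [-1.1, 1.7, 1.2]
finger_gap: 0.001
gripper_force: 0.6
```

Request:
{"method": "move_arm", "body": {
  "targets": [
    {"dx": 0.04,"dy": 0,"dz": 0,"rx": 0,"ry": 0,"rz": 0},
    {"dx": 0.04,"dy": 0,"dz": 0,"rx": 0,"ry": 0,"rz": 0},
    {"dx": 0.04,"dy": 0,"dz": 0,"rx": 0,"ry": 0,"rz": 0},
    {"dx": 0.04,"dy": 0,"dz": 0,"rx": 0,"ry": 0,"rz": 0},
    {"dx": 0.04,"dy": 0,"dz": 0,"rx": 0,"ry": 0,"rz": 0},
    {"dx": 0,"dy": 0,"dz": 0,"rx": 0,"ry": 0,"rz": 0},
    {"dx": 0,"dy": 0,"dz": 0,"rx": 0,"ry": 0,"rz": 0},
    {"dx": 0,"dy": 0,"dz": 0,"rx": 0,"ry": 0,"rz": 0},
    {"dx": 0,"dy": 0,"dz": 0,"rx": 0,"ry": 0,"rz": 0},
    {"dx": 0,"dy": 0,"dz": 0,"rx": 0,"ry": 0,"rz": 0}
  ]
}}

```text
t: 10.2
tcp_pos: [0.4942, -0.2264, 0.0622]
tool_rot: [-0.021, 1.0, 0.001, -0.002]
force: [-6.2, 0.5, 2.6]
finger_gap: 0.001
gripper_force: 3.0
```

Request:
{"method": "move_arm", "body": {
  "targets": [
    {"dx": 0.04,"dy": 0,"dz": 0,"rx": 0,"ry": 0,"rz": 0},
    {"dx": 0.04,"dy": 0,"dz": 0,"rx": 0,"ry": 0,"rz": 0},
    {"dx": 0.04,"dy": 0,"dz": 0,"rx": 0,"ry": 0,"rz": 0},
    {"dx": 0,"dy": 0,"dz": 0,"rx": 0,"ry": 0,"rz": 0},
    {"dx": 0,"dy": 0,"dz": 0,"rx": 0,"ry": 0,"rz": 0},
    {"dx": 0,"dy": 0,"dz": 0,"rx": 0,"ry": 0,"rz": 0},
    {"dx": 0,"dy": 0,"dz": 0,"rx": 0,"ry": 0,"rz": 0},
    {"dx": 0,"dy": 0,"dz": 0,"rx": 0,"ry": 0,"rz": 0},
    {"dx": 0,"dy": 0,"dz": 0,"rx": 0,"ry": 0,"rz": 0},
    {"dx": 0,"dy": 0,"dz": 0,"rx": 0,"ry": 0,"rz": 0}
  ]
}}

```text
t: 11.45
tcp_pos: [0.4944, -0.2262, 0.0623]
tool_rot: [-0.022, 1.0, 0.001, -0.005]
force: [-13.6, -3.4, 7.4]
finger_gap: 0.002
gripper_force: 6.6
```

The TCP stopped moving while the force rose, so the tab is at the stop. I'll back off and lift.

Request:
{"method": "move_arm", "body": {
  "targets": [
    {"dx": -0.2,"dy": 0,"dz": 0,"rx": 0,"ry": 0,"rz": 0},
    {"dx": -0.3,"dy": 0,"dz": 0,"rx": 0,"ry": 0,"rz": 0},
    {"dx": -0.6,"dy": 0,"dz": 0,"rx": 0,"ry": 0,"rz": 0},
    {"dx": -0.8,"dy": 0,"dz": 0,"rx": 0,"ry": 0,"rz": 0},
    {"dx": 0,"dy": 0,"dz": 0.5,"rx": 0,"ry": 0,"rz": 0},
    {"dx": 0,"dy": 0,"dz": 1,"rx": 0,"ry": 0,"rz": 0},
    {"dx": 0,"dy": 0,"dz": 1,"rx": 0,"ry": 0,"rz": 0},
    {"dx": 0,"dy": 0,"dz": 1,"rx": 0,"ry": 0,"rz": 0},
    {"dx": 0,"dy": 0,"dz": 1,"rx": 0,"ry": 0,"rz": 0},
    {"dx": 0,"dy": 0,"dz": 1,"rx": 0,"ry": 0,"rz": 0}
  ]
}}

```text
t: 12.7
tcp_pos: [0.4522, -0.227, 0.2018]
tool_rot: [-0.021, 1.0, -0.001, 0.001]
force: [-0.2, -0.2, -0.0]
finger_gap: -0.002
gripper_force: 0.0
```

Request:
{"method": "move_arm", "body": {
  "targets": [
    {"dx": 0,"dy": 0,"dz": 1,"rx": 0,"ry": 0,"rz": 0},
    {"dx": 0,"dy": 0,"dz": 1,"rx": 0,"ry": 0,"rz": 0},
    {"dx": 0,"dy": 0,"dz": 1,"rx": 0,"ry": 0,"rz": 0},
    {"dx": 0,"dy": 0,"dz": 1,"rx": 0,"ry": 0,"rz": 0},
    {"dx": 0,"dy": 0,"dz": 1,"rx": 0,"ry": 0,"rz": 0},
    {"dx": 0,"dy": 0,"dz": 1,"rx": 0,"ry": 0,"rz": 0},
    {"dx": 0,"dy": 0,"dz": 1,"rx": 0,"ry": 0,"rz": 0},
    {"dx": 0,"dy": 0,"dz": 1,"rx": 0,"ry": 0,"rz": 0},
    {"dx": 0,"dy": 0,"dz": 1,"rx": 0,"ry": 0,"rz": 0},
    {"dx": 0,"dy": 0,"dz": 0,"rx": 0,"ry": 0,"rz": 0}
  ]
}}

```text
t: 13.95
tcp_pos: [0.4524, -0.2271, 0.4277]
tool_rot: [-0.021, 1.0, -0.002, 0.003]
force: [0.2, 0.2, 0.1]
finger_gap: -0.001
gripper_force: 0.0
```

```bash
python3 - <<'E'
from h import *
a=cams.snapshot("side");t=cams.snapshot("top")
c=np.hstack([cv2.resize(a[180:300,205:340],None,fx=3,fy=3),cv2.resize(t[155:275,200:330],(390,360))])
cv2.imwrite("pics/s2.png",c[:,:,::-1])
print(red(t,(205,185,310,255)),red(a,(205,200,340,300)))
E
```

```text
[(array([214, 204,  11,  11, 103]), array([219.01941748, 209.29126214])), (array([220, 240,   3,   2,   5]), array([220.8, 240.6]))] [(array([229, 231,  17,  26, 337]), array([236.78635015, 243.87240356]))]
```

View pics/s2.png

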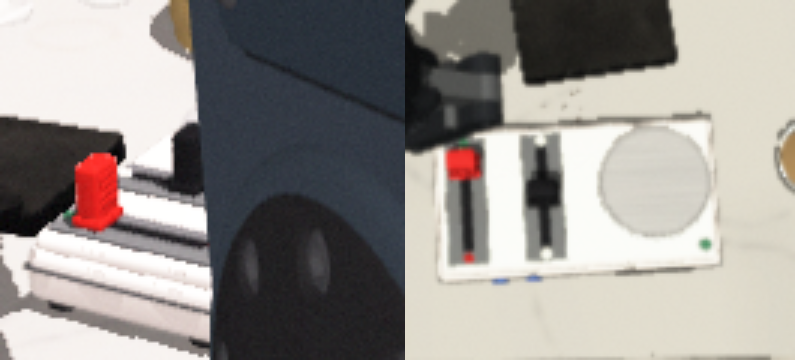

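The red tab now sits at the green-dot end, at (462,162) in the right crop. The black tab (542,190) and the tin look unmoved. I'll check the final travel numerically.

```bash
python3 - <<'E'
from h import *
p,_=tri((219.85,227.55),(259.86,248.67));q,_=tri((219.02,209.29),(236.79,243.87))
print(p,q,q-p)
t0=cv2.imread("pics/top0.png")[:,:,::-1];t=cams.snapshot("top")
d=lambda im,r:np.array(cv2.moments((im[r[1]:r[3],r[0]:r[2]].max(2)<45).astype(np.uint8),True)['m10'])
f=lambda im:[ (m['m10']/m['m00']+238,m['m01']/m['m00']+214) for m in [cv2.moments((im[212:228,238:254].max(2)<60).astype(np.uint8),True)]]
print("black",f(t0),f(t)); print("tin diff",np.abs(t0[190:225,320:352].astype(int)-t[190:225,320:352]).mean())
E
```

```text
[ 0.47192032 -0.22888092  0.06469218] [ 0.51175656 -0.22690243  0.06442491] [ 0.03983624  0.00197849 -0.00026727]
black [(245.90225563909775, 220.5187969924812)] [(245.72727272727272, 220.79338842975207)]
tin diff 23.948809523809523
```

```bash
python3 - <<'E'
from h import *
from station import order
t0=cv2.imread("pics/top0.png")[:,:,::-1].copy();t=cams.snapshot("top")
def f(im):
    h=cv2.cvtColor(im[190:225,318:354],cv2.COLOR_RGB2HSV);m=cv2.moments((h[...,1]>90).astype(np.uint8),True);return m['m10']/m['m00'],m['m01']/m['m00'],m['m00']
print(f(t0),f(t))
print(order.sign_off())
E
```

```text
(18.06353591160221, 17.73756906077348, 362.0) (18.108333333333334, 17.772222222222222, 360.0)
the job is handed in; nothing more can be done
None
```

I pushed the red transport lock to its stop at the green-dot end, where it stopped moving as the push force rose to about 14 N, then let go and backed the arm clear; the black range grip and the soil tin are where they were, and the job is handed in.

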